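Roll the pressing roller up the phone bonding jig

ROBOT

A 7-joint arm with a two-finger parallel gripper is mounted at the origin on the work surface. World frame = base frame: x ahead of the robot, y to its left, z up, the work surface at z = 0. Lengths are in m, angles in rad, forces in N, time in s.
With the tool pointing down it reaches from about 0.425 to 0.8 m from the base axis. Payload 8.3 kg.
Tool frame: the origin (TCP) lies at the very end of the fingers, on their centre line; the grasp point (between the pads) lies 19 mm behind it (robot.grasp_offset is the distance from the TCP to the grasp point, in m); z points along the fingers, y is the line along which they close (so a half turn about z gives the same grasp; the last joint's range is limited). The gripper opens to 85 mm and grips with 20 to 120 N. Pads are 22 mm wide; open, the fingers measure 114 mm over their backs; the gripper's body (76 mm by 85 mm) begins 54 mm behind the grasp point. The pads swing forward as they close: fully open they stand 13 mm farther back than shut.
Start: joints at [1.181, 0.383, 0.016, 1.37, -0.006, 1.388, -0.046], TCP at [0.201, -0.592, 0.231] pointing down, gripper open.
Joint ranges: [-2.95, 2.95], [-0.25, 2.06], [-1.52, 1.56], [0.18, 2.33], [-1.44, 4.58], [0.02, 2.06], [-3.01, 3.01]. Speed limits (rad/s): [2.39, 2.39, 3.01, 3.01, 3.14, 3.14, 3.14].

INTERFACE

Orientations are given as a 3x3 rotation matrix whose columns are the frame's x, y, z axes.
In Python, from workcell import robot gives the robot as it stands. The module is installed in compiled form; this text tells all that it offers. Calls block until the motion is done:
- robot.movep(position, orientation): joint-space move of the TCP to a pose.
- robot.movel(position, rotation=None, max_speed=0.15): straight line of the TCP; rotation=None keeps the orientation; max_speed is the mean speed in m/s.
- robot.movej(angles): joint-space move.
- robot.command_gripper(opening): finger opening in m; the grip force is fixed at half the most; returns when the fingers have stopped.
- robot.dwell(seconds).
- robot.inverse_kinematics(position, orientation): joint angles nearest the present ones, or None.
- robot.sense(): the state.
- robot.capture(name): name is "scene" or "top" or "wrist"; returns the picture (480x640x3 uint8, red, green, blue); there is no depth.
- robot.camera_model(name): a dict with "fx", "fy", "cx", "cy" (pixels), "rvec" (rotation vector, rad) and "tvec" (3), from world to camera coordinates, as OpenCV has them; the wrist camera has in their place "tool_from_camera" (4x4, takes a point from camera to tool coordinates, whose origin is the TCP and whose axes are the flange's). Camera axes: x right, y down, z forward; pixel columns grow to the right and rows downward; lengths in m; the calibration is good to about 2 mm. A picture is of the moment at which its call begins: read the wrist's pose just before it. camera_model takes no time and is no camera call.
A pose or a line that the arm cannot do raises robot.Unreachable and nothing moves.
- robot.finish_job(): hands the job in; it is judged then, once.
The state is a dict: "t": time; "joint_pos": joint angles; "dq": joint speeds; "tau": joint torques, N m; "ee_pos": TCP position; "tool_rot": TCP orientation; "wrist_force": force on the tool from outside, world axes, zero at the start; "torque": the same for the moment, N m; "width": finger opening in m; "gripper_force": force on a finger pad.
Only numpy, scipy, OpenCV 4.12 (cv2) and the standard library are available. Lean on these libraries where they do the work, as an engineer would, in place of code of your own. Each camera call takes 0.05 s, during which the arm holds its last target. There are 200 camera calls.

TASK

Roll the white pressing roller up the sloping bed of the screen-bonding jig, over the phone set into it, until it lies squarely against the stop bar at the top. Push it steadily with your fingers behind it: it will roll back if you lose touch with it, so never let it run free on the slope, do not lift it, and leave the loose phone, the jar and the can where they are. Finish while still holding it against the stop with your fingers, for nothing else keeps it there.

Things in the scene. Friction and masses are not known exactly. Their poses are not given: they have to be found in the camera images.
- roller: Loose roller, a smooth hard white plastic cylinder 50 mm in diameter and 110 mm long; 24 mm steel hubs stand out 4 mm at each end (118 mm overall). 0.35 to 0.7 kg. Origin at its centre, y along the roller's axis; x and z turn as it rolls. It starts at the low end of the bed, resting against two low lugs, and rolls freely.
- bed: Flat sloping bed of the jig, fixed. Origin on its surface and centre line, 34 mm above the table; x points up the slope (7 degrees, 0.122 rad), y across, z square out of the surface. It runs from x = -106 to 116 mm; a dark phone (147 x 72 mm) is let in flush. Side walls 20 mm high, 12 mm thick, inner faces at y = +-60.5 mm. Roller centre at the start: (-75, 0, 25) mm; against the stop: (76, 0, 25) mm.
- stop (a point): Point on the lower face of the stop bar, at (101, 0, 25) mm in the bed's frame: where the middle of the roller meets it. The bar is dark steel, across the top of the bed, 34 mm high, 14 mm thick. Axes as the bed's.
- foot (a point): Point on the bed's surface at its low end, at (-96, 0, 0) mm in the bed's frame, midway between two lugs 6 mm high, 10 mm long, which stand 44 to 60 mm either side of the centre line and keep the roller from rolling off; between them the foot is open. Axes as the bed's.
- phone: Loose phone lying flat, 72 x 146 x 9 mm, beside the jig, not to be disturbed. Origin at the centre of its underside.
- jar: Small upright amber jar, 40 mm in diameter and 45 mm high, beside the jig, not to be disturbed. Origin at the centre of its underside.
- can: Upright pale metal can with a white cap, 52 mm in diameter and 150 mm high, not to be disturbed. Origin at the centre of its underside.
Mind the look-alikes: they are no part of the job. Leave any black or yellow look-alike of the roller alone.

How it is judged:
By the outcome, as a careful person would: the job done as asked, in the order asked, and still so for the second after the job is handed in, while the arm keeps its last pose, push and grip.
It also fails if it takes over 38 s, if anything falls off the work surface, if the arm or the gripper's body presses on something with over 40 N, if the wrist force passes 120 N, or if a joint passes its speed limit or range.

## Working session

There is one attempt and no reset: what is moved stays moved. The work goes in short steps, each a Python script; the robot and the scene stay as the last script left them, time stands still between calls to the robot, and variables do not carry over. Pictures are saved under pics/ and viewed, at most 10 in all, crops included, and the job is handed in when it is done.

```bash
mkdir -p pics; python3 - <<'E'
from workcell import robot
import cv2
for n in ["scene","top"]:
    cv2.imwrite(f"pics/{n}0.png",robot.capture(n)[:,:,::-1]); m=robot.camera_model(n)
    print(n,m)
s=robot.sense(); print(s["t"],s["ee_pos"],s["tool_rot"],s["width"])
print(robot.camera_model("wrist"),robot.grasp_offset)
E
```

```text
scene {'fx': 527.6833707921262, 'fy': 527.6833707921262, 'cx': 324.0606628154896, 'cy': 239.914833811994, 'rvec': array([ 2.1288144 ,  0.92353667, -0.42393162]), 'tvec': array([-0.2940216 , -0.27439176,  1.5676909 ])}
top {'fx': 500.0630553537901, 'fy': 500.0630553537901, 'cx': 310.8539261341021, 'cy': 236.40804242603448, 'rvec': array([ 2.12040024, -2.15775838,  0.1899279 ]), 'tvec': array([-0.13886386,  0.60869194,  0.93422943])}
0.1 [ 0.20054466 -0.59145668  0.23036356] [[ 9.47054635e-01  3.21071931e-01 -5.77107492e-04]
 [ 3.21072449e-01 -9.47053067e-01  1.72380467e-03]
 [ 6.91387451e-06 -1.81783052e-03 -9.99998348e-01]] 0.08552774843687613
{'fx': 387.49726295790447, 'fy': 387.49726295790447, 'cx': 323.6064306517086, 'cy': 240.97194474600826, 'tool_from_camera': array([[-7.79862895e-04, -9.59295146e-01, -2.82404346e-01,
         7.16894526e-02],
       [ 9.99999515e-01, -5.78019593e-04, -7.98044118e-04,
         1.36524928e-03],
       [ 6.02324604e-04, -2.82404831e-01,  9.59295131e-01,
        -1.42280076e-01],
       [ 0.00000000e+00,  0.00000000e+00,  0.00000000e+00,
         1.00000000e+00]])} 0.0187
```

View pics/scene0.png

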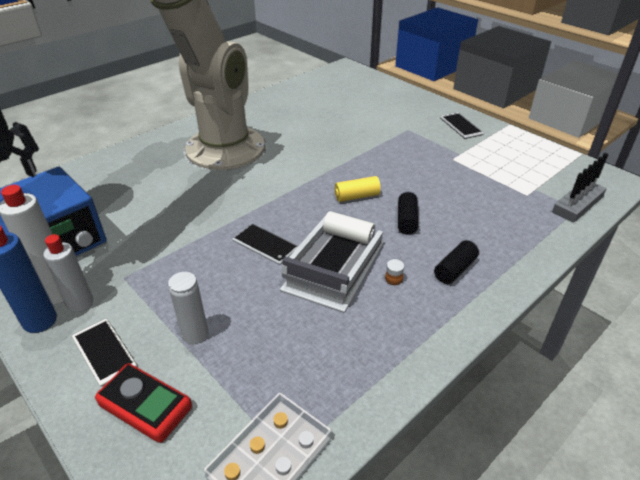

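View pics/top0.png

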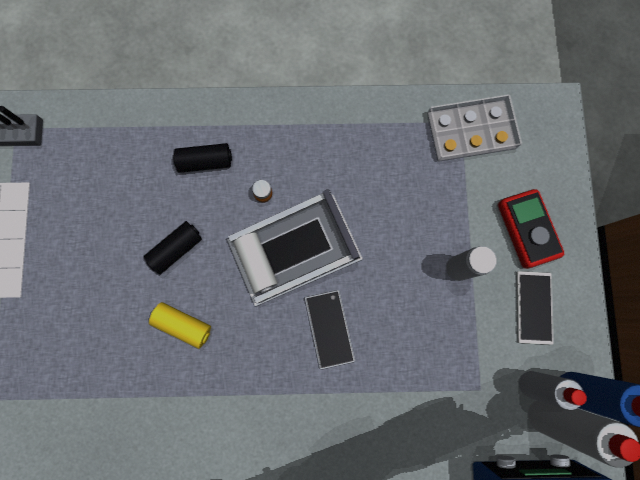

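Scene view: the white roller is at (350,228) in the jig, with the stop bar at about (315,275). The look-alikes are yellow (358,189) and black (408,212) and (457,262). Top view: the white roller is at (255,262), the stop at (342,228), yellow at (180,325), and black at (172,248) and (202,158). By the description I choose the white one lying in the jig, and check it in a close crop.

```bash
cat > h.py <<'E'
import numpy as np, cv2
from workcell import robot
def ray(m,uv):
    R=cv2.Rodrigues(m["rvec"])[0]; d=R.T@np.array([(uv[0]-m["cx"])/m["fx"],(uv[1]-m["cy"])/m["fy"],1])
    return -R.T@m["tvec"], d/np.linalg.norm(d)
def plane(n,uv,z):
    c,d=ray(robot.camera_model(n),uv); return c+d*(z-c[2])/d[2]
def tri(uvt,uvs):
    c1,d1=ray(robot.camera_model("top"),uvt); c2,d2=ray(robot.camera_model("scene"),uvs)
    s=np.linalg.lstsq(np.c_[d1,-d2],c2-c1,rcond=None)[0]
    p,q=c1+s[0]*d1,c2+s[1]*d2; return (p+q)/2,np.linalg.norm(p-q)
E
python3 - <<'E'
from h import *
t=cv2.imread("pics/top0.png"); s=cv2.imread("pics/scene0.png")
a=cv2.resize(t[180:315,215:375],None,fx=4,fy=4,interpolation=cv2.INTER_CUBIC)
b=cv2.resize(s[200:315,270:400],None,fx=4,fy=4,interpolation=cv2.INTER_CUBIC)
cv2.imwrite("pics/cropt.png",a);cv2.imwrite("pics/crops.png",b)
print(plane("top",(255,262),.05),plane("top",(342,228),.07),plane("top",(262,190),.045),plane("top",(330,330),.01),plane("top",(481,260),.15))
E
```

```text
[ 0.55751231 -0.03935801  0.05      ] [ 0.61859535 -0.20997823  0.07      ] [ 0.70368146 -0.05289025  0.045     ] [ 0.42336768 -0.18468593  0.01      ] [ 0.54243061 -0.4474451   0.15      ]
```

View pics/cropt.png

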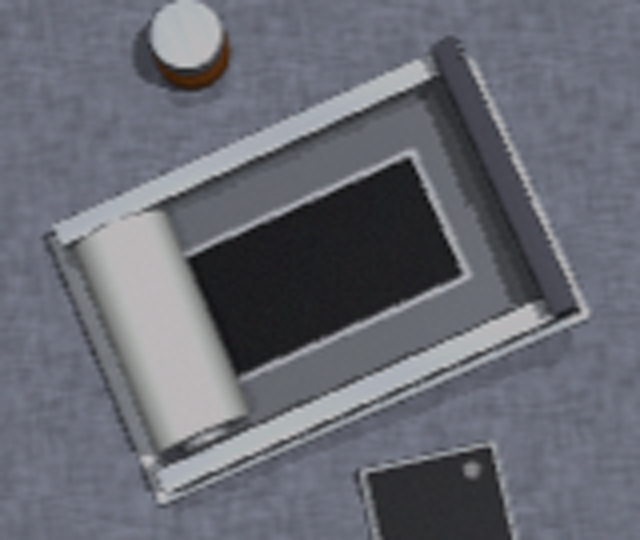

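View pics/crops.png

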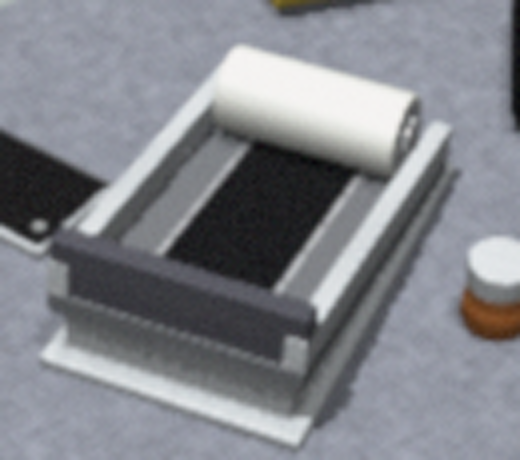

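The crops confirm the choice: a white cylinder with steel hubs lies at the low end of the jig, the dark bar is at the high end, and the phone is let in between. Next I triangulate the roller centre, bar and walls, and find the yaw from the horizontal edges.

```bash
python3 - <<'E'
from h import *
T=lambda p:(p[0]/4-.375+215,p[1]/4-.375+180); S=lambda p:(p[0]/4-.375+270,p[1]/4-.375+200)
P={}
for n,a,b in [("roller",(162.5,329),(314.5,110)),("roll jar-end top",None,None),
 ("bar jar end back corner",(465,42),(301,322)),("bar phone end",(578,309),None),
 ]:
    if a and b: print(n,tri(T(a),S(b)))
pl=lambda p,z: plane("top",T(p),z)
yaw=lambda a,b,z: (lambda d: np.degrees(np.arctan2(d[1],d[0])))(pl(a,z)-pl(b,z))
print("axis yaws: roller edges",yaw((78,238),(160,452),.05),yaw((165,210),(247,415),.05))
print("phone edge",yaw((414,152),(467,273),.043),pl((440.5,212.5),.043),np.linalg.norm(pl((414,152),.043)-pl((467,273),.043)))
print("bar edges",yaw((442,45),(553,312),.08),yaw((465,42),(578,309),.08))
print("bar top centre",pl((509.5,177),.08), "roller",pl((162.5,329),.05))
# bar top centre both views
print(tri(T((509.5,177)),S((186,273))))
print(tri(T((414,152)),S((280,288))))
# bed long axis: phone sides, using slope heights
a,b=pl((414,152),.043),pl((190,252),.0295); print("long",np.degrees(np.arctan2(*(a-b)[1::-1])))
a,b=pl((467,273),.043),pl((242,376),.0295); print("long",np.degrees(np.arctan2(*(a-b)[1::-1])))
E
```

```text
roller (array([ 0.55686589, -0.04085768,  0.05145879]), np.float64(0.002213792768519182))
bar jar end back corner (array([ 0.69202622, -0.18920374,  0.08126475]), np.float64(0.001163443113729701))
axis yaws: roller edges 20.92417508660737 21.348454021236336
phone edge 22.08889018227482 [ 0.61452815 -0.17737952  0.043     ] 0.0664680829082513
bar edges 20.730020637954567 20.992217953925046
bar top centre [ 0.62481336 -0.2094514   0.08      ] roller [ 0.55774972 -0.03984627  0.05      ]
(array([ 0.6261992 , -0.20766598,  0.08026786]), np.float64(0.004544132674371789))
(array([ 0.64577542, -0.16180859,  0.05280876]), np.float64(0.007147505319576394))
long -67.61756813750512
long -66.94058845716147
```

Checks: the roller centre triangulates at z = 0.0515 (0.0497 expected) and the bar top at 0.080 (0.080 expected). The distance from roller to bar is 182 mm (180.5 expected). The uphill direction is about -69°. I'll go behind the roller at height and check from near.

```bash
cat >> h.py <<'E'
YAW=np.radians(-68.8); S7,C7=np.sin(np.radians(7)),np.cos(np.radians(7))
u=np.array([np.cos(YAW),np.sin(YAW),0]); l=np.array([-u[1],u[0],0]); k=np.array([0,0,1.])
ROLL=np.array([.5576,-.0402,.0497])
ex,ez=u*C7+k*S7,k*C7-u*S7
O=ROLL+.075*ex-.025*ez
bed=lambda x,z=0,y=0: O+x*ex+y*l+z*ez
R=lambda s: np.c_[s*u,-s*l,-k]
E
python3 - <<'E'
from h import *
print(O,bed(-.125,.01),bed(.04,.01))
for s in (1,-1):
    for x in (-.125,.05): print(s,x,robot.inverse_kinematics(bed(x,.01),R(s)))
E
```

```text
[ 0.58562145 -0.11244362  0.03402655] [0.54031461 0.00436439 0.02871834] [ 0.59953791 -0.14832238  0.04882678]
1 -0.125 [ 0.25752303  0.429072   -0.39666041  1.82244829  0.20191756  0.92970384
 -2.9998104 ]
1 0.05 [ 0.28836365  0.52566505 -0.11344362  1.5852992   0.06613254  1.03438466
 -2.61528657]
-1 -0.125 [ 0.48668234  0.49373791 -0.69034473  1.81244084  0.3746268   0.9697468
  0.00909873]
-1 0.05 [ 0.598256    0.58704482 -0.54543203  1.56930631  0.33207878  1.07890661
  0.33898166]
```

```bash
python3 - <<'E'
from h import *
p=bed(-.125,.01); p[2]=.16
q=bed(-.125,.01); q[2]=.23
robot.movep(q,R(-1)); robot.command_gripper(.048); robot.movel(p,max_speed=.1)
s=robot.sense(); print(s["t"],s["ee_pos"]-p,s["joint_pos"],s["width"],s["wrist_force"])
im=robot.capture("wrist"); cv2.imwrite("pics/w1.png",im[:,:,::-1])
m=robot.camera_model("wrist")["tool_from_camera"]; M=np.eye(4);M[:3,:3]=s["tool_rot"];M[:3,3]=s["ee_pos"]; W=np.linalg.inv(M@m)
c=robot.camera_model("wrist")
for n,P in dict(rollc=ROLL,bodyR=ROLL+.055*l,bodyL=ROLL-.055*l,foot=bed(-.106),stop=bed(.101,.034)).items():
    v=W[:3,:3]@P+W[:3,3]; print(n,c["fx"]*v[0]/v[2]+c["cx"],c["fy"]*v[1]/v[2]+c["cy"])
E
```

```text
3.8417 [0.000375   0.00015041 0.00056575] [ 0.51015904  0.32623969 -0.70294273  1.68221127  0.22298     1.21418283
  0.12515039] 0.04808931748036954 [ 0.20249471 -0.43371418  1.12346128]
rollc 323.2476093099398 300.0648751249452
bodyR 400.4404367214939 300.0209292539699
bodyL 246.06109725195589 300.1088174005902
foot 323.24946634399834 250.7499562801157
stop 323.41455283402536 525.5956291457007
```

View pics/w1.png

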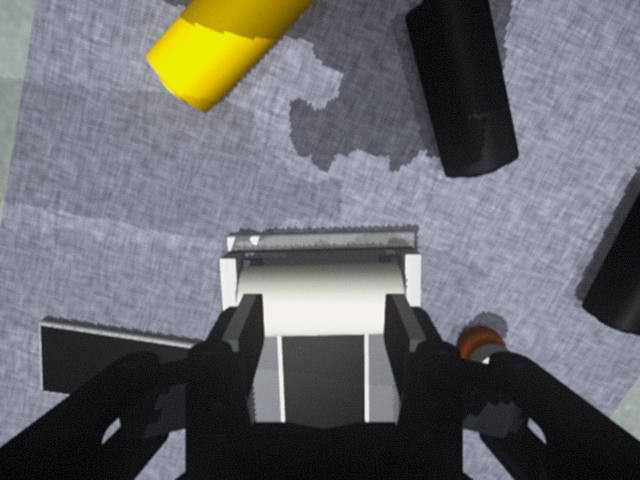

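The wrist view shows the roller body at columns 237–406, rows 262–335. Its centre, about (321.5, 299), agrees with the predicted (323, 300) and it is square in the image. The walls at 220–421 are centred to about 1 mm. I descend behind it and approach slowly.

```bash
python3 - <<'E'
from h import *
robot.movel(bed(-.125,.010),max_speed=.08)
s=robot.sense(); print(s["t"],s["wrist_force"],s["ee_pos"]-bed(-.125,.01))
for x in (-.116,-.112,-.108,-.104):
    robot.movel(bed(x,.010),max_speed=.02); s=robot.sense(); f=s["wrist_force"]; print(x,s["t"],f@ex,f@l,f@ez)
cv2.imwrite("pics/w2.png",robot.capture("wrist")[:,:,::-1])
t=robot.capture("top"); cv2.imwrite("pics/t2.png",cv2.resize(t[180:315,215:375,::-1],None,fx=4,fy=4))
E
```

```text
5.6833 [-0.50425533 -0.18646449 -0.05542777] [ 3.52849576e-04 -8.52973995e-08  4.74049210e-04]
-0.116 6.2833 -0.19614911330280282 -0.3528976112165617 -0.49310796112046545
-0.112 6.6333 -1.470343433232994 0.35640930553787153 0.13786800649414901
-0.108 6.9833 -0.936953080318237 1.0320988374904199 0.24019594197570682
-0.104 7.3333 -0.06184072983885864 0.4902920519208421 -0.0946287991991897
```

View pics/w2.png

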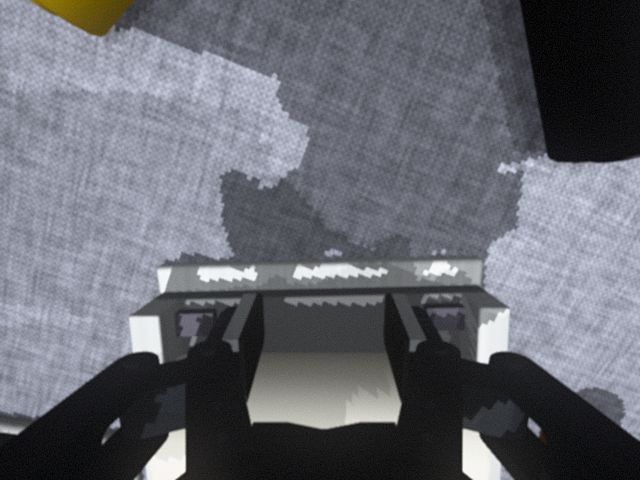

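The wrist view shows the fingers inside the lugs (197,320) and (445,315), behind the roller. The roller's near edge is level at row ~352, so it is square. Now I push up steadily, then creep to the stop with force watch.

```bash
python3 - <<'E'
from h import *
robot.movel(bed(.030,.010),max_speed=.025)
s=robot.sense(); f=s["wrist_force"]; f0=f@ex; print(s["t"],f@ex,f@l,f@ez)
x=.030
while x<.052:
    x+=.0015; robot.movel(bed(x,.010),max_speed=.012); s=robot.sense(); f=s["wrist_force"]; print(round(x,4),round(s["t"],2),np.round([f@ex,f@l,f@ez],2))
    if f@ex<-9: break
t=robot.capture("top"); sc=robot.capture("scene")
a=cv2.resize(t[180:315,215:375,::-1],(400,340),interpolation=cv2.INTER_CUBIC); b=cv2.resize(sc[200:315,270:400,::-1],(384,340),interpolation=cv2.INTER_CUBIC)
cv2.imwrite("pics/e1.png",np.hstack([a,b])); cv2.imwrite("pics/w3.png",robot.capture("wrist")[:,:,::-1])
E
```

```text
12.9417 -4.564514801524099 -0.7981357716104573 4.229949631801886
0.0315 13.22 [-2.6  -0.57  1.26]
0.033 13.49 [-2.5   0.73  1.86]
0.0345 13.77 [-2.5   0.5   3.83]
0.036 14.04 [-4.71  0.24  2.27]
0.0375 14.32 [-7.57 -2.55  4.92]
0.039 14.59 [-10.69  -3.06   6.09]
```

View pics/e1.png

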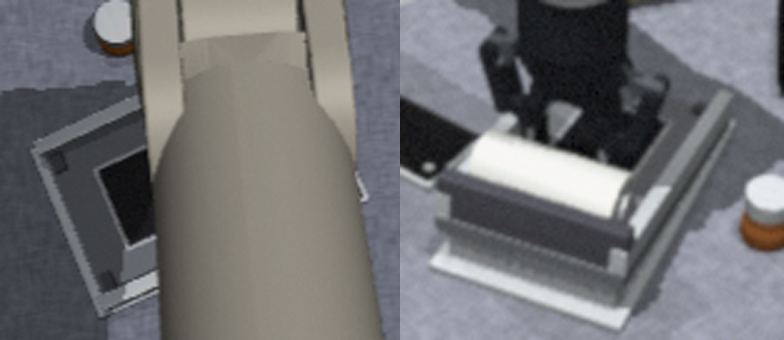

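View pics/w3.png

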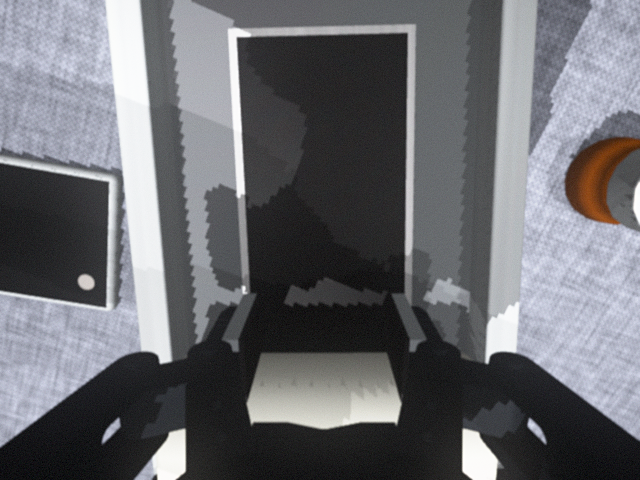

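The scene half shows the roller parallel to and touching the bar along its whole length. The wrist view shows its near edge still level at row 352, with the fingers in touch. The phone and jar are undisturbed. The push force is rising against the stop. I'll hold, check that it is steady, and hand in.

```bash
python3 - <<'E'
from h import *
for _ in range(3):
    robot.dwell(.3); s=robot.sense(); f=s["wrist_force"]; print(s["t"],np.round([f@ex,f@l,f@ez],2))
if f@ex<-5: print(robot.finish_job())
E
```

```text
15.0417 [-11.13  -2.8    5.33]
15.3417 [-10.5   -2.97   5.68]
15.6417 [-10.42  -1.58   6.06]
the job is handed in; nothing more can be done
None
```

The white roller was pushed up the bed to the stop bar and looks square against it in the camera views; I handed in the job at 15.6 s with the fingers still pressing it there at about 10 N.

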